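Turn the brake cover plate over with the spatula

TASK

Turn over the larger round plate, the brake cover that sticks out over the front edge of the plywood board: pick up the spatula, bring its blade in under the overhang and flip the plate forward, so that it ends up lying flat on the board, well in from the edge, with its other face up. The plate has been degreased, so never touch it with the gripper, and leave the smaller ring beside it where it lies. Then lay the spatula flat on the bench, right way up as you found it, and let go.

Things in the scene. Friction and masses are not known exactly. Their poses are not given: they have to be found in the camera images.
- plate: Brake cover: flat aluminium disc, 90 mm across, 6 mm thick, 0.1 kg, on the board left or right of its middle, centre 18 to 22 mm in from the front edge, so it overhangs that by about 25 mm, free underneath to the bench 22 mm below. At the start its face with a broad dark ring is up; the other is plain with a small dark centre. Origin: disc centre, mid-thickness; z normal to it, up at the start.
- ring: Bystander: smaller flat aluminium ring, 64 mm outside, 34 mm hole, 6 mm thick, on the same board about 136 mm from the plate, centre to centre. Origin: centre of its underside, z up. Leave it alone.
- board: Fixed plywood board, 220 mm deep (x), 270 mm wide (y), 22 mm thick, flat on the bench. Origin: middle of its front edge (the edge near the robot), at the underside; x points from the front edge into the board, y along the front edge, z up.
- spatula: Straight flat spatula, 0.12 kg, lying on the bench left or right of the board, blade away from the robot (a wrench lies on the other side). Underside one plane. Wooden handle 24 mm wide, 20 high; steel blade 60 wide, 2.5 thick, straight front edge. Origin: underside of the handle at the place to grip; x to the blade, z up. In x: handle -80 to 35 mm, neck to 60, blade 60 to 135.

How it is judged:
By the outcome, as a careful person would: the job done as asked, in the order asked, and still so for the second after the job is handed in, with the robot touching nothing.
It also fails if it takes over 58 s, if anything falls off the work surface, if the arm or the gripper's body presses on something with over 40 N, if the wrist force passes 120 N, or if a joint passes its speed limit or range.

ROBOT

A 6-joint arm with a two-finger parallel gripper is mounted at the origin on the work surface. World frame = base frame: x ahead of the robot, y to its left, z up, the work surface at z = 0. Lengths are in m, angles in degrees, forces in N, time in s.
With the tool pointing down it reaches from about 0.375 to 0.975 m from the base axis. Payload 3.8 kg.
Tool frame: the origin (TCP) lies at the very end of the fingers, on their centre line; the grasp point (between the pads) lies 19 mm behind it; z points along the fingers, y is the line along which they close (so a half turn about z gives the same grasp; the last joint's range is limited). The gripper opens to 88 mm and grips with 3 to 60 N. Pads are 18 mm wide; open, the fingers measure 123 mm over their backs; the gripper's body (75 mm by 187 mm) begins 45 mm behind the grasp point.
Start: joints at [67.5, 15.12, 91.902, -0, 72.978, -2.114], TCP at [0.235, 0.633, 0.239] pointing down, gripper open.
Joint ranges: [-150.88, 150.88], [-54.13, 125.18], [17.81, 147.31], [-75.09, 255.09], [0, 152.58], [-146.25, 146.25]. Speed limits (degrees/s): [147.25, 147.25, 180, 180, 180, 180].

INTERFACE

Orientations are given as [roll, pitch, yaw] about the fixed x, y, z axes, in that order (R = Rz(yaw) Ry(pitch) Rx(roll)).
In Python, from workcell import env, viewer, finish_job gives the robot as it stands (env), with the cameras (viewer) and the job as plain functions.
- The arm moves only by the tool nudge_tcp, called after "Call:" as name(argument=value, ...) on one line, values as JSON. Schema: {"type":"object","properties":{"plan":{"type":"string"},"force":{"type":"number"},"only":{"type":"string"},"quiet":{"type":"boolean"},"lines":{"type":"string"}},"required":["plan"],"additionalProperties":false}. plan is a string of 1 to 20 rows, parted by semicolons, with the numbers parted by spaces; each row has 7 numbers: dx, dy, dz in m, then a rotation vector rx, ry, rz in degrees, then the opening from 0.0 (shut) to 1.0 (fully open); each row is the pose to reach, as a shift and turn from the pose commanded when the call began, along the tool's axes at that moment; what a row does not reach only later rows make up. A row lasts 1/12 s, in which the tool goes at most 0.0417 m and 7.16 degrees, less where a joint would pass 70% of its speed; a pose out of reach is approached as far as the arm can. The fingers move at their own pace and stop on an object; force is the grip in N (left out, the last holds). Time passes only in rows, so rows that do not move let the fingers close. The tool returns the time, the measured TCP pose, the force, the opening and the grip force at its end. only (a regular expression) keeps the lines of the reply that match it, lines (a string "A,B") keeps lines A to B, and quiet returns only ok. Input that does not fit is refused with a message, and nothing moves.
- env.observe(): the state, without advancing time (a new reading comes with each control period).
- viewer.camera(name): name is "scene" or "top" or "wrist"; returns a dict with "color" (480x640x3 uint8, red, green, blue), "mtx" (3x3 intrinsics, pixels), "view" (4x4, takes a point from world to camera coordinates). Camera axes: x right, y up, looking along -z (the intrinsics and any distortion apply to the point x, -y, -z); pixel columns grow to the right and rows downward; lengths in m; the calibration is good to about 2 mm. A picture is of the moment at which its call begins. There is no depth.
- finish_job(): hands the job in; it is judged then, once.
The state is a dict: "time": time; "joint_pos": joint angles; "joint_velocities": joint speeds; "joint_efforts": joint torques, N m; "tcp_pos": TCP position; "orientation": TCP orientation; "ft_force": force on the tool from outside, world axes, zero at the start; "ft_torque": the same for the moment, N m; "grip_width": opening from 0.0 (shut) to 1.0 (fully open); "finger_force": force on a finger pad.
Only numpy, scipy, OpenCV 4.12 (cv2) and the standard library are available. Lean on these libraries where they do the work, as an engineer would, in place of code of your own. Each camera call takes 0.05 s, during which the arm holds its last target. There are 200 camera calls.

## Working session

There is one attempt and no reset: what is moved stays moved. The work goes in short steps, Python scripts to look and compute and a tool call to move; the robot and the scene stay as the last step left them, time stands still between calls to the robot, and variables do not carry over. Pictures are saved under pics/ and viewed, at most 10 in all, crops included, and the job is handed in when it is done.

```bash
ls; mkdir -p pics; python3 - <<'E'
from workcell import env, viewer, finish_job
import cv2,numpy as np,pickle
d={}
for n in("top","scene"):
    c=viewer.camera(n); d[n]=c; cv2.imwrite(f"pics/{n}0.png",c["color"][:,:,::-1]); print(n,np.round(c["mtx"],1).tolist(),np.round(c["view"],3).tolist(),[k for k in c])
pickle.dump(d,open("d0.pkl","wb"))
s=env.observe();print(s)
E
```

```text
pics
workcell.py
top [[586.5, 0.0, 306.2], [0.0, 586.5, 234.1], [0.0, 0.0, 1.0]] [[0.015, -1.0, 0.007, -0.03], [0.992, 0.015, 0.121, -0.575], [-0.122, 0.005, 0.993, -1.31], [0.0, 0.0, 0.0, 1.0]] ['color', 'mtx', 'view']
scene [[537.7, 0.0, 331.0], [0.0, 537.7, 250.4], [0.0, 0.0, 1.0]] [[-0.783, 0.621, 0.009, 0.448], [-0.513, -0.655, 0.555, 0.267], [0.351, 0.43, 0.832, -1.479], [0.0, 0.0, 0.0, 1.0]] ['color', 'mtx', 'view']
{'time': 0.1, 'joint_pos': array([ 6.75007643e+01,  1.51628520e+01,  9.19733748e+01,  9.59959676e-04,
        7.29771020e+01, -2.11487656e+00]), 'joint_velocities': array([ 0.09323982, -0.07313262, -0.15089663,  0.04611909, -0.01185444,
       -0.02560196]), 'joint_efforts': array([ 2.17238139e-04, -5.03619361e+01, -3.58070004e+01,  7.31565314e-02,
        2.33328837e-02, -1.81234100e-05]), 'tcp_pos': array([0.23487213, 0.63213605, 0.23753643]), 'orientation': array([-1.79886782e+02, -5.09890889e-03,  1.59615354e+02]), 'ft_force': array([ 0.39100538,  0.26627896, -1.22376507]), 'ft_torque': array([ 0.02123073,  0.03007356, -0.00250902]), 'finger_force': 0.0, 'grip_width': 0.9992946674450307}
```

View pics/top0.png

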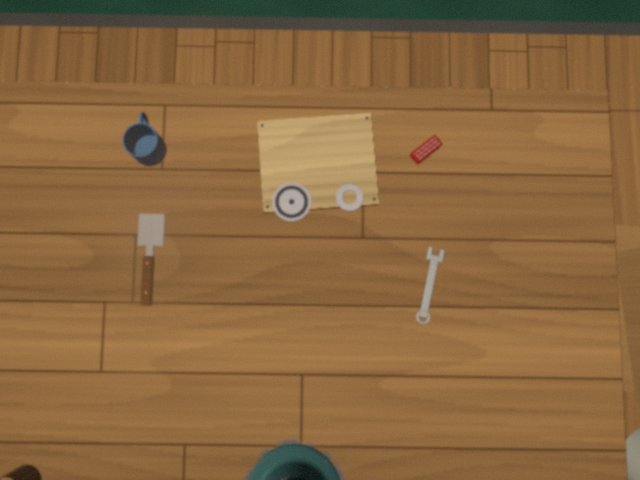

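View pics/scene0.png

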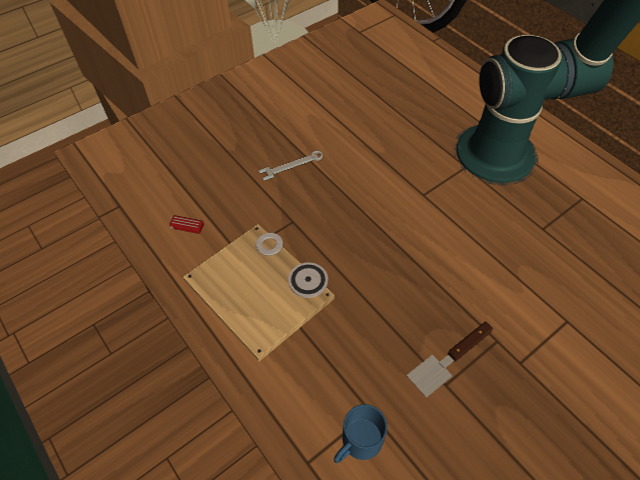

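The top view shows the plate at about (291,202), the ring at (349,197) and the board corners at (262,122), (371,114), (378,205) and (264,211). The spatula blade is at (151,230) with its handle at (147,280). The scene view agrees: plate (309,280), blade (430,375), handle (470,342).

```bash
cat > h.py <<'E'
import numpy as np,cv2
def ray(c,p):
    K,V=c["mtx"],c["view"];R,t=V[:3,:3],V[:3,3]
    q=np.linalg.solve(K,[p[0],p[1],1.]);return -R.T@t,R.T@(q*[1,-1,-1])
def onplane(c,p,z):
    o,d=ray(c,p);return o+d*(z-o[2])/d[2]
def proj(c,X):
    q=(c["view"][:3,:3]@np.asarray(X)+c["view"][:3,3])*[1,-1,-1];q=c["mtx"]@q;return q[:2]/q[2]
def blobs(m,x0,y0,x1,y1,n=1):
    r=np.zeros_like(m);r[y0:y1,x0:x1]=m[y0:y1,x0:x1]
    k=sorted(cv2.findContours(r,cv2.RETR_EXTERNAL,cv2.CHAIN_APPROX_NONE)[0],key=cv2.contourArea)[::-1]
    return k[:n]
def metric(c,k,z): # contour -> plane coordinates in mm
    return np.array([onplane(c,p,z)[:2] for p in k.reshape(-1,2).astype(float)])
E
python3 - <<'E'
import pickle
from h import *
d=pickle.load(open("d0.pkl","rb"))
boxes={"top":dict(plate=(268,180,316,225),ring=(330,180,368,215),blade=(130,205,172,250),handle=(130,256,165,310),board=(245,105,390,225)),
"scene":dict(plate=(283,255,332,303),ring=(252,228,286,258),blade=(400,345,452,405),handle=(440,312,500,365),board=(175,215,345,368))}
for n,c in d.items():
    hsv=cv2.cvtColor(c["color"],cv2.COLOR_RGB2HSV)
    print(n,hsv[202,275] if n=="top" else hsv[295,308], hsv[280,147] if n=="top" else hsv[342,470],hsv[150,320] if n=="top" else hsv[310,260],hsv[260,200])
    grey=((hsv[...,1]<60)&(hsv[...,2]>100)).astype(np.uint8)
    for o,z in(("plate",.028),("ring",.028),("blade",.0025)):
        k=blobs(grey,*boxes[n][o])[0]; m=metric(c,k,z)
        rect=cv2.minAreaRect((m*1000).astype(np.float32)); print(o,cv2.contourArea(k),rect, "ell", np.round(cv2.fitEllipse((m*1000).astype(np.float32))[0],1))
    dark=((hsv[...,2]<125)&(hsv[...,1]>100)).astype(np.uint8)
    k=blobs(dark,*boxes[n]["handle"])[0]; m=metric(c,k,.015); print("handle",cv2.contourArea(k),cv2.minAreaRect((m*1000).astype(np.float32)))
    for p in ([(262,122),(371,114),(378,205),(264,211)] if n=="top" else [(258,225),(185,277),(261,361),(335,297)]): print(np.round(onplane(c,p,.022),4))
o=[ray(d["top"],(291,202)),ray(d["scene"],(309,280))]
A=np.array([o[0][1],-o[1][1]]).T;s=np.linalg.lstsq(A,o[1][0]-o[0][0],rcond=None)[0];print(o[0][0]+s[0]*o[0][1],o[1][0]+s[1]*o[1][1])
E
```

```text
top [ 10  24 125] [ 12 143 112] [ 19 107 190] [ 16 148 136]
plate 1114.0 ((652.4683227539062, 14.93280029296875), (87.14421844482422, 88.26399993896484), 0.8940489888191223) ell [652.3  14.7]
ring 537.0 ((665.138427734375, -119.75537109375), (61.48065948486328, 60.54534149169922), 0.48366764187812805) ell [ 665.1 -120.2]
blade 729.0 ((580.3765258789062, 343.8220520019531), (57.9386100769043, 83.21206665039062), 89.04498291015625) ell [584.6 344. ]
handle 546.0 ((465.19598388671875, 344.02703857421875), (112.56670379638672, 32.10032272338867), 0.869659960269928)
[0.8434 0.0872 0.022 ]
[ 0.8674 -0.1714  0.022 ]
[ 0.6483 -0.188   0.022 ]
[0.63   0.0775 0.022 ]
scene [ 13  45 157] [  9 176  58] [ 17 132 164] [ 13 158 123]
plate 1012.5 ((654.4112548828125, 19.406944274902344), (89.28839874267578, 86.47737121582031), 51.90939712524414) ell [654.1  18.5]
ring 423.5 ((666.7060546875, -116.82180786132812), (60.24642562866211, 61.702980041503906), 51.95159149169922) ell [ 666.7 -116.5]
blade 965.5 ((573.0928344726562, 347.4245910644531), (57.86408996582031, 100.05619049072266), 89.70165252685547) ell [583.1 347.2]
handle 2675.0 ((464.40283203125, 343.97119140625), (127.90743255615234, 127.2591781616211), 45.148277282714844)
[ 0.6549 -0.1817  0.022 ]
[ 0.8685 -0.1619  0.022 ]
[0.8468 0.1127 0.022 ]
[0.6319 0.0896 0.022 ]
[0.65256346 0.01508803 0.01988901] [0.65015207 0.01752854 0.01951385]
```

```bash
cat >> h.py <<'E'
from scipy.spatial.transform import Rotation as Rn
def shift(p,rpy,q,rpy2=None):
    R=Rn.from_euler("xyz",rpy,degrees=True)
    print("d",np.round(R.inv().apply(np.array(q)-p),4), "rv",np.round((R.inv()*Rn.from_euler("xyz",rpy2,degrees=True)).as_rotvec(degrees=True),2) if rpy2 is not None else "")
E
python3 -c "
from h import *
shift([.235,.633,.239],[180,0,159.615],[.487,.3455,.12],[180,0,180])"
```

Call:
nudge_tcp(plan="-0.1 -0.054 0.035 0 0 -6 1;-0.2 -0.108 0.07 0 0 -12 1;-0.3 -0.162 0.105 0 0 -18 1;-0.3364 -0.1817 0.119 0 0 -20.38 1;-0.3364 -0.1817 0.119 0 0 -20.38 1;-0.3364 -0.1817 0.119 0 0 -20.38 1;-0.3364 -0.1817 0.119 0 0 -20.38 1;-0.3364 -0.1817 0.119 0 0 -20.38 1;-0.3364 -0.1817 0.119 0 0 -20.38 1;-0.3364 -0.1817 0.119 0 0 -20.38 1;-0.3364 -0.1817 0.119 0 0 -20.38 1;-0.3364 -0.1817 0.119 0 0 -20.38 1;-0.3364 -0.1817 0.119 0 0 -20.38 1", force=50)

```text
time: 1.18
tcp_pos: [0.4868, 0.3455, 0.1197]
orientation: [180.0, -0.0, 180.0]
ft_force: [0.1, 0.1, 0.1]
grip_width: 0.999
finger_force: 0.0
```

```bash
python3 - <<'E'
from workcell import env, viewer, finish_job
import cv2,pickle
c=viewer.camera("wrist");pickle.dump(c,open("w1.pkl","wb"));cv2.imwrite("pics/w1.png",c["color"][:,:,::-1])
E
```

```text
(no output)
```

View pics/w1.png

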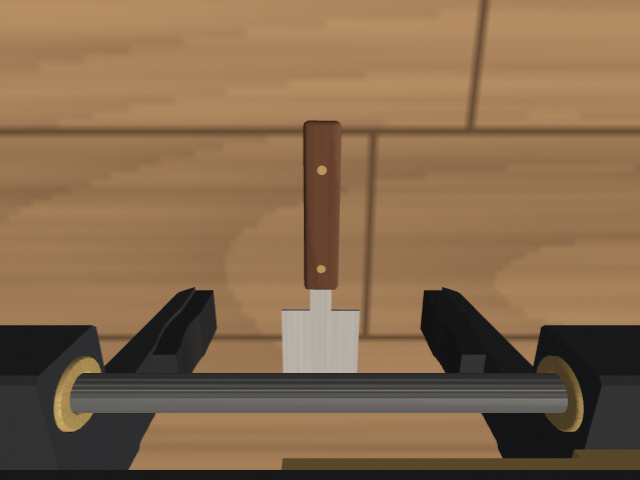

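The wrist view shows the handle's axis from its rear end at (322,121) to its front end at (321,290), with rivets at (322,170) and (321,269). The blade shoulders are at (282,311) and (360,310).

```bash
python3 - <<'E'
import pickle
from h import *
c=pickle.load(open("w1.pkl","rb"))
for p,z in(((322.5,121),.02),((322,170),.02),((321,269),.02),((320.8,290),.02),((304.5,230),.01),((339,230),.01),((282,311),.0025),((360,310),.0025),((284,370),.0025),((357.5,370),.0025)): print(p,np.round(onplane(c,p,z),4))
E
```

```text
(322.5, 121) [0.4109 0.3484 0.02  ]
(322, 170) [0.4408 0.3482 0.02  ]
(321, 269) [0.509  0.3477 0.02  ]
(320.8, 290) [0.525  0.3476 0.02  ]
(304.5, 230) [0.4838 0.3362 0.01  ]
(339, 230) [0.4838 0.3603 0.01  ]
(282, 311) [0.5512 0.3179 0.0025]
(360, 310) [0.5503 0.3779 0.0025]
(284, 370) [0.6049 0.318  0.0025]
(357.5, 370) [0.6048 0.3777 0.0025]
```

Call:
nudge_tcp(plan="-0.002 0.0015 0.04 0 0 0 1;-0.002 0.0015 0.08 0 0 0 1;-0.002 0.0015 0.106 0 0 0 1;-0.002 0.0015 0.1165 0 0 0 1;-0.002 0.0015 0.1165 0 0 0 1;-0.002 0.0015 0.1165 0 0 0 0;-0.002 0.0015 0.1165 0 0 0 0;-0.002 0.0015 0.1165 0 0 0 0;-0.002 0.0015 0.1165 0 0 0 0;-0.002 0.0015 0.1165 0 0 0 0;-0.002 0.0015 0.1165 0 0 0 0;-0.002 0.0015 0.1165 0 0 0 0;-0.002 0.0015 0.1165 0 0 0 0", force=55)

```text
time: 2.32
tcp_pos: [0.4892, 0.3466, 0.0033]
orientation: [180.0, 0.0, 180.0]
ft_force: [0.3, -0.7, -0.1]
grip_width: 0.418
finger_force: 0.0
```

Call:
nudge_tcp(plan="0 0 -0.03 0 0 0 0;0 0 -0.06 0 0 0 0;0 0 -0.06 0 0 0 0;0 0 -0.06 0 0 0 0")

```text
time: 2.65
tcp_pos: [0.491, 0.3478, 0.0656]
orientation: [179.8, 0.2, 180.0]
ft_force: [-0.1, 0.5, 0.8]
grip_width: 0.114
finger_force: 0.0
```

```bash
python3 - <<'E'
from workcell import env, viewer, finish_job
import cv2,pickle
from h import *
c=viewer.camera("wrist");pickle.dump(c,open("w2.pkl","wb"));cv2.imwrite("pics/w2.png",c["color"][:,:,::-1])
c=viewer.camera("top");pickle.dump(c,open("t2.pkl","wb"));
c=viewer.camera("scene");pickle.dump(c,open("s2.pkl","wb"));cv2.imwrite("pics/s2.png",cv2.resize(c["color"][190:430,200:520,::-1],None,fx=2,fy=2))
E
```

```text
(no output)
```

View pics/w2.png

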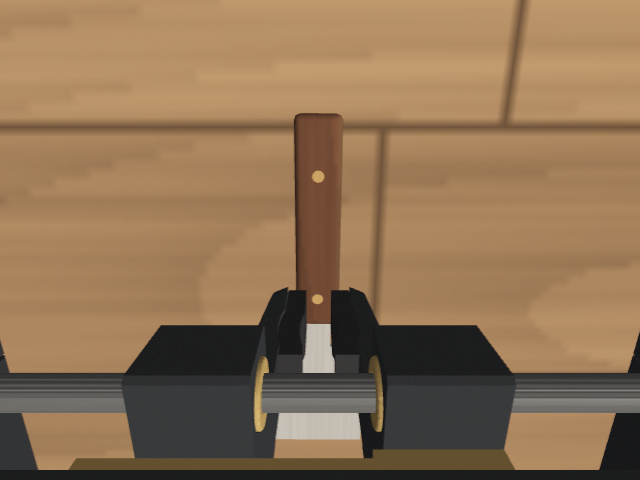

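View pics/s2.png

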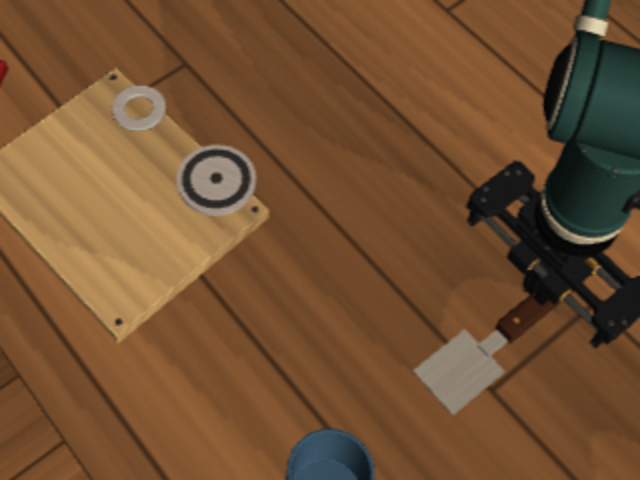

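The fingers had not finished closing when I lifted: the opening went from 0.418 to 0.114 with no force. The spatula is still on the bench, handle axis at about (318,177) to (317,299) in the wrist view. I'll open, go down again and wait longer.

```bash
python3 - <<'E'
import pickle
from h import *
c=pickle.load(open("w2.pkl","rb"))
for p,z in(((318.5,113),.02),((318,177),.02),((317,299),.02),((317,324),.02),((275,439),.0025),((361.5,439),.0025)): print(p,np.round(onplane(c,p,z),4))
E
```

```text
(318.5, 113) [0.4107 0.3483 0.02  ]
(318, 177) [0.4411 0.3481 0.02  ]
(317, 299) [0.5089 0.3476 0.02  ]
(317, 324) [0.5247 0.3476 0.02  ]
(275, 439) [0.6257 0.3185 0.0025]
(361.5, 439) [0.6257 0.3784 0.0025]
```

Call:
nudge_tcp(plan="0 0 0 0 0 0 0.55;0 0 0 0 0 0 0.55;0 0 0 0 0 0 0.55;0 0 0 0 0 0 0.55;0 0 0 0 0 0 0.55;0 0 0 0 0 0 0.55;0 0 0 0 0 0 0.55;0 0 0 0 0 0 0.55")

```text
time: 3.47
tcp_pos: [0.4892, 0.3467, 0.0632]
orientation: [180.0, 0.0, 180.0]
ft_force: [-0.2, 0.5, 0.3]
grip_width: 0.544
finger_force: 0.0
```

Call:
nudge_tcp(plan="-0.001 0.001 0.03 0 0 0 0.55;-0.001 0.001 0.055 0 0 0 0.55;-0.001 0.001 0.06 0 0 0 0.55;-0.001 0.001 0.06 0 0 0 0.55;-0.001 0.001 0.06 0 0 0 0;-0.001 0.001 0.06 0 0 0 0;-0.001 0.001 0.06 0 0 0 0;-0.001 0.001 0.06 0 0 0 0;-0.001 0.001 0.06 0 0 0 0;-0.001 0.001 0.06 0 0 0 0;-0.001 0.001 0.06 0 0 0 0;-0.001 0.001 0.06 0 0 0 0;-0.001 0.001 0.06 0 0 0 0", force=55)

```text
time: 4.55
tcp_pos: [0.4906, 0.348, 0.0039]
orientation: [180.0, 0.0, 180.0]
ft_force: [-1.5, -0.9, 5.8]
grip_width: 0.264
finger_force: 55.0
```

Call:
nudge_tcp(plan="0 0 -0.02 0 0 0 0;0 0 -0.04 0 0 0 0;0.005 -0.03 -0.05 0 0 0 0;0.01 -0.07 -0.05 0 0 -1 0;0.014 -0.11 -0.05 0 0 -2 0;0.018 -0.15 -0.05 0 0 -3 0;0.022 -0.19 -0.05 0 0 -4 0;0.026 -0.23 -0.05 0 0 -4.8 0;0.03 -0.27 -0.05 0 0 -4.8 0;0.03 -0.305 -0.05 0 0 -4.8 0;0.03 -0.33 -0.05 0 0 -4.8 0;0.03 -0.343 -0.045 0 0 -4.8 0;0.03 -0.347 -0.04 0 0 -4.8 0;0.03 -0.347 -0.03 0 0 -4.8 0;0.03 -0.347 -0.03 0 0 -4.8 0;0.03 -0.347 -0.03 0 0 -4.8 0")

```text
time: 5.88
tcp_pos: [0.4588, 0.0016, 0.0319]
orientation: [180.0, -0.2, -175.2]
ft_force: [1.5, 0.0, -1.4]
grip_width: 0.269
finger_force: 55.0
```

```bash
python3 - <<'E'
from workcell import env, viewer, finish_job
import cv2,pickle
from h import *
d={n:viewer.camera(n) for n in("top","scene","wrist")};pickle.dump(d,open("d3.pkl","wb"))
f=lambda im,x,y:cv2.resize(im[y:y+150,x:x+200,::-1],None,fx=4,fy=4,interpolation=cv2.INTER_CUBIC)
cv2.imwrite("pics/t3.png",f(d["top"]["color"],200,140))
cv2.imwrite("pics/s3.png",f(d["scene"]["color"],240,190))
E
```

```text
(no output)
```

View pics/t3.png

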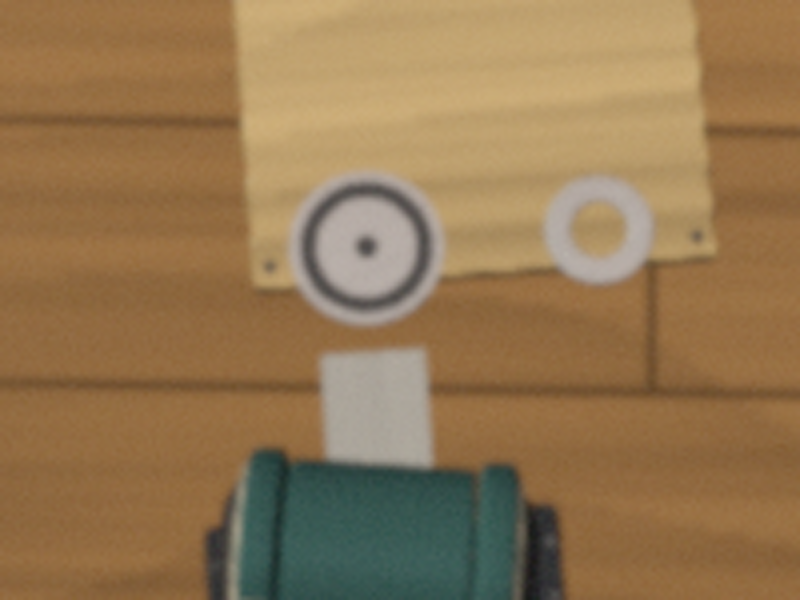

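View pics/s3.png

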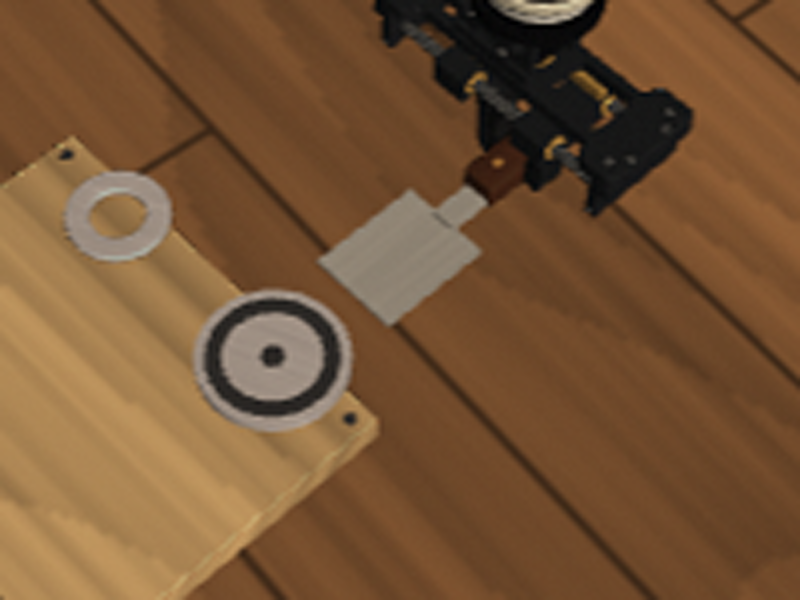

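The top crop (4x, offset 200,140) shows the blade tip corners at (320,353) and (427,348), the plate centre at (367,246) and the board edge from (253,290) to (715,256). The scene crop (4x, offset 240,190) shows the tip corners at (318,262) and (389,325), the plate centre at (273,357) and the edge from (72,137) to (378,425).

```bash
python3 - <<'E'
import pickle
from h import *
d=pickle.load(open("d3.pkl","rb"))
for n,o,T,E,P in(("top",(200,140),[(320,353),(427,348)],[(253,290),(715,256)],(367,246)),("scene",(240,190),[(318,262),(389,325)],[(75,137),(380,423)],(273,357))):
    f=lambda p,z:onplane(d[n],np.array(p)/4+o,z)[:2]*1000
    T=[f(p,.0305) for p in T];E=[f(p,.022) for p in E];P=f(P,.028)
    if n=="top":T=T[::1]
    e=E[0]-E[1]; e*=np.sign(e[1]);e/=np.linalg.norm(e);x=np.array([e[1],-e[0]])
    t=T[0]-T[1];t*=np.sign(t[1])
    m=(T[0]+T[1])/2
    print(n,"tipmid",m,"w",np.linalg.norm(t),"tip yaw",np.degrees(np.arctan2(-t[0],t[1])),"edge yaw",np.degrees(np.arctan2(-e[0],e[1])),"plate",P,"inset",(P-E[0])@x,"gap tip-edge",(E[0]-m)@x,"lateral plate-tip",(P-m)@e)
E
```

```text
top tipmid [590.86744472   8.30803385] w 61.71077468019649 tip yaw 3.5884425791445347 edge yaw 5.163017063324269 plate [652.32465605  13.18852505] inset 19.885735034880515 gap tip-edge 41.76131962222079 lateral plate-tip -0.669829166938098
scene tipmid [591.9395781   14.70723154] w 59.234846608963466 tip yaw 5.421034171181785 edge yaw 4.723760547053655 plate [653.15870333  19.0387603 ] inset 17.545965434089723 gap tip-edge 43.821927310455166 lateral plate-tip -0.7246896315502172
```

Call:
nudge_tcp(plan="0 0 0.01 0 0 0 0;0 0 0.018 0 0 0 0;0 0.0 0.019 0 0 0 0;-0.01 0 0.019 0 0 0 0;-0.02 0 0.019 0 0 0 0;-0.03 0 0.019 0 0 0 0;-0.036 0 0.019 0 0 0 0;-0.039 0 0.019 0 0 0 0;-0.039 0 0.019 0 0 0 0;-0.039 0 0.019 0 0 0 0")

```text
time: 6.87
tcp_pos: [0.4991, 0.004, 0.0142]
orientation: [180.0, -0.0, -175.2]
ft_force: [0.9, 0.9, -2.1]
grip_width: 0.264
finger_force: 55.0
```

Call:
nudge_tcp(plan="0 0 -0.005 0 0 0 0;0 0 -0.009 0 0 0 0;-0.0003 0 -0.015 0 0 0 0;-0.001 0 -0.021 0 0 0 0;-0.0022 0 -0.026 0 0 0 0;-0.004 0 -0.032 0 0 0 0;-0.0062 0 -0.037 0 0 0 0;-0.009 0 -0.042 0 0 0 0;-0.009 0 -0.042 0 0 0 0")

```text
time: 7.62
tcp_pos: [0.5098, 0.0047, 0.0578]
orientation: [-180.0, 0.2, -175.2]
ft_force: [0.8, -0.1, -0.9]
grip_width: 0.269
finger_force: 55.0
```

```bash
python3 - <<'E'
from workcell import env, viewer, finish_job
import cv2,pickle
from h import *
d={n:viewer.camera(n) for n in("top","scene")};pickle.dump(d,open("d4.pkl","wb"))
f=lambda im,x,y:cv2.resize(im[y:y+150,x:x+200,::-1],None,fx=2,fy=2,interpolation=cv2.INTER_CUBIC)
cv2.imwrite("pics/t4.png",np.hstack([f(d["top"]["color"],200,140),f(d["scene"]["color"],240,190)]))
E
```

```text
(no output)
```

View pics/t4.png

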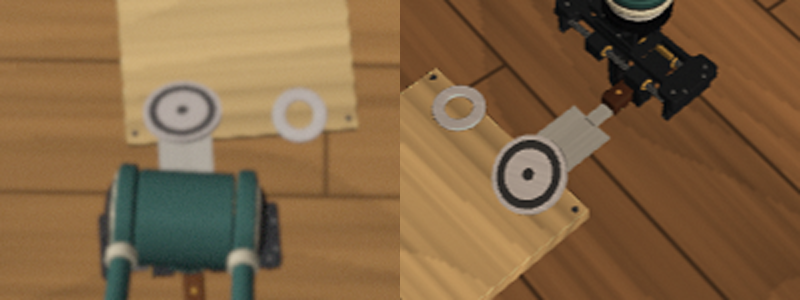

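The plate is tilting cleanly on the blade. In the composite its centre is at (182,110) in the top half and (528,174) in the scene half, its far rim has barely moved and the ring is untouched. I'll continue the arc past vertical.

Call:
nudge_tcp(plan="-0.003 0 -0.005 0 0 0 0;-0.0064 0 -0.0097 0 0 0 0;-0.0103 0 -0.014 0 0 0 0;-0.0146 0 -0.018 0 0 0 0;-0.019 0 -0.0214 0 0 0 0;-0.024 0 -0.0245 0 0 0 0;-0.029 0 -0.027 0 0 0 0;-0.0345 0 -0.0293 0 0 0 0;-0.04 0 -0.031 0 0 0 0;-0.0455 0 -0.0323 0 0 0 0;-0.051 0 -0.033 0 0 0 0;-0.057 0 -0.0333 0 0 0 0;-0.063 0 -0.0333 0 0 0 0;-0.069 0 -0.0333 0 0 0 0;-0.075 0 -0.0333 0 0 0 0;-0.08 0 -0.0333 0 0 0 0;-0.08 0 -0.0333 0 0 0 0;-0.08 0 -0.0333 0 0 0 0")

```text
time: 9.22
tcp_pos: [0.5879, 0.0114, 0.0894]
orientation: [180.0, -0.0, -175.2]
ft_force: [-0.5, -0.4, -1.8]
grip_width: 0.26
finger_force: 55.0
```

```bash
python3 - <<'E'
from workcell import env, viewer, finish_job
import cv2,pickle
from h import *
d={n:viewer.camera(n) for n in("top","scene")};pickle.dump(d,open("d5.pkl","wb"))
f=lambda im,x,y:cv2.resize(im[y:y+150,x:x+200,::-1],None,fx=2,fy=2,interpolation=cv2.INTER_CUBIC)
cv2.imwrite("pics/t5.png",np.hstack([f(d["top"]["color"],200,100),f(d["scene"]["color"],200,220)]))
E
```

```text
(no output)
```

View pics/t5.png

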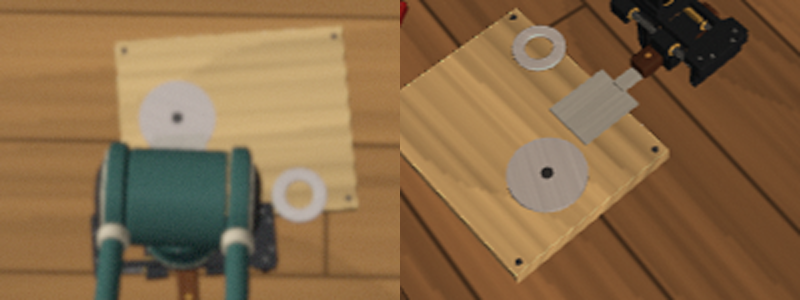

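The plate lies flat with its plain face and small centre dot up, at about (177,118) in the top half and (547,172) in the scene half, well inside the board. The ring has not moved. Next, return the spatula.

```bash
python3 -c "
from h import *
shift([.588,.0113,.0895],[180,0,184.8],[.48,.348,.06],[180,0,180])"
```

```text
d [0.0794 0.3446 0.0295] rv [ 0.  -0.   4.8]
```

Call:
nudge_tcp(plan="0.01 0 -0.02 0 0 0 0;0.04 0 -0.02 0 0 0 0;0.08 0 -0.02 0 0 0 0;0.115 0 -0.02 0 0 0 0;0.115 0.03 -0.015 0 0 1 0;0.11 0.07 -0.01 0 0 2 0;0.105 0.11 0 0 0 3 0;0.1 0.15 0.01 0 0 4 0;0.095 0.19 0.02 0 0 4.8 0;0.09 0.23 0.0295 0 0 4.8 0;0.085 0.27 0.0295 0 0 4.8 0;0.08 0.305 0.0295 0 0 4.8 0;0.0794 0.33 0.0295 0 0 4.8 0;0.0794 0.342 0.0295 0 0 4.8 0;0.0794 0.3446 0.0295 0 0 4.8 0;0.0794 0.3446 0.0295 0 0 4.8 0;0.0794 0.3446 0.0295 0 0 4.8 0")

```text
time: 10.73
tcp_pos: [0.4793, 0.3467, 0.0597]
orientation: [-179.9, -0.1, 180.0]
ft_force: [-0.2, 0.5, -1.2]
grip_width: 0.272
finger_force: 55.0
```

Call:
nudge_tcp(plan="0 0 0.02 0 0 0 0;0 0 0.04 0 0 0 0;0 0 0.049 0 0 0 0;0 0 0.053 0 0 0 0;0 0 0.0545 0 0 0 0;0 0 0.0545 0 0 0 0")

```text
time: 11.23
tcp_pos: [0.48, 0.3475, 0.0057]
orientation: [-180.0, -0.0, 179.9]
ft_force: [0.1, 0.3, -1.6]
grip_width: 0.264
finger_force: 55.0
```

Bring it down the last millimetres until it touches, then open.

Call:
nudge_tcp(plan="0 0 0.001 0 0 0 0;0 0 0.0018 0 0 0 0;0 0 0.0018 0 0 0 0;0 0 0.0018 0 0 0 0")

```text
time: 11.57
tcp_pos: [0.4801, 0.3485, 0.0043]
orientation: [180.0, 0.0, -180.0]
ft_force: [-0.2, 0.9, -1.3]
grip_width: 0.265
finger_force: 55.0
```

Call:
nudge_tcp(plan="0 0 0 0 0 0 1;0 0 0 0 0 0 1;0 0 0 0 0 0 1;0 0 0 0 0 0 1;0 0 0 0 0 0 1;0 0 0 0 0 0 1;0 0 0 0 0 0 1;0 0 0 0 0 0 1;0 0 0 0 0 0 1;0 0 0 0 0 0 1")

```text
time: 12.4
tcp_pos: [0.4797, 0.3482, 0.0037]
orientation: [-180.0, -0.0, 180.0]
ft_force: [0.1, -0.8, -0.3]
grip_width: 0.991
finger_force: 0.0
```

Call:
nudge_tcp(plan="0 0 -0.01 0 0 0 1;0 0 -0.03 0 0 0 1;0 0 -0.06 0 0 0 1;0 0 -0.1 0 0 0 1;0.03 0 -0.13 0 0 0 1;0.06 0 -0.14 0 0 0 1;0.08 0 -0.14 0 0 0 1;0.08 0 -0.14 0 0 0 1;0.08 0 -0.14 0 0 0 1;0.08 0 -0.14 0 0 0 1")

```text
time: 13.23
tcp_pos: [0.4004, 0.3483, 0.144]
orientation: [180.0, 0.1, -180.0]
ft_force: [-1.3, 0.0, 0.9]
grip_width: 1.002
finger_force: 0.0
```

```bash
python3 - <<'E'
from workcell import env, viewer, finish_job
import cv2,pickle
from h import *
d={n:viewer.camera(n) for n in("top","scene")};pickle.dump(d,open("d6.pkl","wb"))
cv2.imwrite("pics/t6.png",np.hstack([d["top"]["color"][80:330,100:480,::-1],d["scene"]["color"][190:440,140:520,::-1]]))
E
```

```text
(no output)
```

View pics/t6.png

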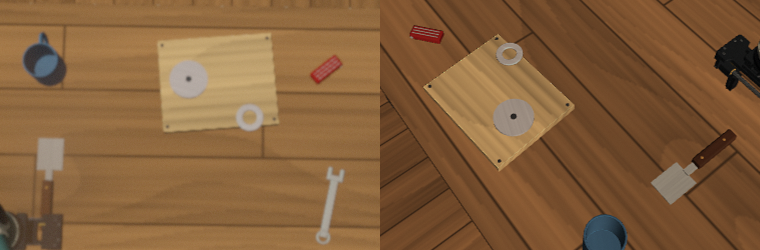

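The final picture shows the plate plain face up at (188,79), well inside the board. The ring is in place at (249,117), and the spatula lies flat on the bench at (50,155) to (47,195), released and with the gripper clear.

```bash
python3 -c "
from workcell import env, viewer, finish_job
print(finish_job())"
```

```text
the job is handed in; nothing more can be done
None
```

I handed the job in at about 13 s: the plate is flipped plain side up, flat and well in on the board, the ring is untouched, and the spatula is flat on the bench, right way up and released; my first grip closed too late and missed without moving the spatula.

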